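# Clear the riveting slab and set its mandrel home

## Robot

A 7-joint arm with a two-finger parallel gripper is mounted at the origin on the work surface. World frame = base frame: x ahead of the robot, y to its left, z up, the work surface at z = 0. Lengths are in mm, angles in rad, forces in N, time in s.
With the tool pointing down it reaches from about 425 to 1025 mm from the base axis. Payload 9.4 kg.
Tool frame: the origin (TCP) lies on the centre line of the jaws, within the pads' length; the fingertips stand 22 mm ahead of it and the grasp point (between the pads) lies 3 mm ahead of it (ctrl.tcp_to_tips is the distance from the TCP to the fingertips, in mm); z points along the fingers, y is the line along which they close (so a half turn about z gives the same grasp; the last joint's range is limited). The gripper opens to 85 mm and grips with 20 to 120 N. Pads are 22 mm wide; open, the fingers measure 114 mm over their backs; the gripper's body (76 mm by 85 mm) begins 54 mm behind the grasp point. The pads swing forward as they close: fully open they stand 13 mm farther back than shut.
Start: joints at [-1.321, 0.599, -0.003, 1.599, 0.002, 0.943, -0.08], TCP at [232.738, 686.627, 253.275] pointing down, gripper open.
Joint ranges: [-2.57, 2.57], [-0.35, 1.97], [-1.29, 1.29], [0.11, 2.56], [-1.05, 4.19], [0.11, 1.86], [-2.63, 2.63]. Speed limits (rad/s): [2.22, 2.22, 3.01, 3.01, 3.14, 3.14, 3.14].

## Interface

Orientations are given as a unit quaternion [w, x, y, z].
In Python, from workcell import ctrl gives the robot as it stands. Calls block until the motion is done:
- ctrl.reach(position, orientation): joint-space move of the TCP to a pose.
- ctrl.movel(position, speed=150, ori=None, f_stop=None): straight line of the TCP; ori=None keeps the orientation; speed is the mean speed in mm/s. With f_stop (N) it stops when the force on the tool has changed by that much, and returns True; else False.
- ctrl.move_joints(angles): joint-space move.
- ctrl.move_gripper(opening): finger opening in mm; the grip force is fixed at half the most; returns when the fingers have stopped.
- ctrl.wait(seconds).
- ctrl.inverse_kinematics(position, orientation): joint angles nearest the present ones, or None.
- ctrl.sense(): the state.
- ctrl.grab_frame(name): name is "side" or "top" or "wrist"; returns (picture, depth): 420x560x3 uint8, red, green, blue; 420x560 float32, mm along the optical axis (not along the pixel's ray), 0 where there is no reading.
- ctrl.camera_params(name): a dict with "K" (3x3 intrinsics, pixels), "origin" and "orientation" of the camera in the world; the wrist camera has in their place "hand_eye" (4x4, takes a point from camera to tool coordinates, whose origin is the TCP and whose axes are the flange's). Camera axes: x right, y down, z forward; pixel columns grow to the right and rows downward; lengths in mm; the calibration is good to about 2 mm. A picture is of the moment at which its call begins: read the wrist's pose just before it. camera_params takes no time and is no camera call.
A pose or a line that the arm cannot do raises ctrl.IKError and nothing moves.
- ctrl.finish_job(): hands the job in; it is judged then, once.
Trained networks look in the newest picture that a camera, given by its name, has taken for a name from the list of things; names that differ only in an ending like _2 or _b are one class to them, and where a whole thing is asked for, a point or a joint stands for the part that bears it (a point fixed in the world has none). Each returns a list of dicts, best first, with "confidence" (0 to 1); they miss things now and then, are a little off and sometimes report something else, mostly with a low value. They report only what shows in the picture. A call takes as long as a camera call.
- ctrl.search_frame(thing, camera): "position" ([row, column] in pixels, amid what is visible of it).
- ctrl.cut_out(thing, camera): "region" (420x560 bool, what is visible of it) and "position" ([row, column] in pixels, amid what is visible of it).
- ctrl.spot_point(thing, camera): "position" ([row, column] in pixels: a listed point, or the origin of a listed thing).
The state is a dict: "clock": time; "joints": joint angles; "joint_vel": joint speeds; "joint_torque": joint torques, N m; "position": TCP position; "tool_rot": TCP orientation; "force": force on the tool from outside, world axes, zero at the start; "ft_torque": the same for the moment, N m; "grip_width": finger opening in mm; "grasp_force": force on a finger pad.
Only numpy, scipy, OpenCV 4.12 (cv2) and the standard library are available. Lean on these libraries where they do the work, as an engineer would, in place of code of your own. Each camera call takes 0.05 s, during which the arm holds its last target. There are 200 camera calls.

## Task

Get the riveting station ready for the next strap: with the scraper block, never with the fingers, wipe all four wooden trimmings off the stone slab into the scrap tray beside it. Then push the steel mandrel gently along its V-groove, without lifting it out, until it rests against the rubber-faced stop. Leave the scraper standing upright on its plywood board, and leave the setting anvil, jar and tin where they are.

Things in the scene. Friction and masses are not known exactly. Their poses are not given: they have to be found in the camera images.
- slab: fixed marble slab, 200 (x) by 280 (y) by 40 mm thick, flat top, no rim; origin: centre of its underside, on the bench, so its top is 40 mm above the origin. Turned up to 0.2 rad. Scrap tray and V-block are parallel to it, one beside each of its two 200 mm edges (own +y and -y, centres 200 mm from the slab's centre); which is on which side varies.
- tray: fixed open grey scrap tray, 200 (x) by 120 (y) by 34 mm high, walls and floor 4 mm; its long wall touches the slab's edge and is 6 mm lower than the slab's top. Origin: centre of its underside; axes parallel to the slab's.
- vblock: fixed steel V-block, x from -95 to +107, 50 (y) by 40 mm high, 40 mm clear of the slab; a 90 degree V-groove, 24 mm wide, 12 deep, runs along its x in the top. At the +x end (away from the robot) a stop, up to 72 mm height, with a rubber buffer, face at x = +80 mm; it yields 1 mm per 4 N (6 mm at most) and springs back. The -x end is open. Origin: on its underside, below the groove.
- mandrel_center (a point): centre of the plain steel mandrel, a round rod 26 mm in diameter and 110 mm long, about 0.45 kg, lying loose and lightly oiled in the groove along the V-block's x; its axis is 46.4 mm above the bench (6.4 mm above the block's top). Against the stop its centre is at x = +25 mm of the V-block; it starts 33 to 57 mm short. Friction resists pushing with 1 to 4 N.
- scraper: loose dark wooden scraper block with a steel sole, about 0.18 kg, standing upright: foot 80 (own x) by 28 (own y) by 30 mm high, upright grip above it 50 (x) by 22 (y) mm from 30 to 98 mm height. Same front and back. Origin: centre of the sole. Own z is up; grip it across y.
- pad: fixed plywood parking board, 130 by 90 by 10 mm thick, on the left or right of the station; the scraper stands on it. Origin: centre of its underside.
- chip_strip: loose wooden trimming, strip 54 by 20 by 8 mm; origin: centre of its underside
- chip_block: loose wooden trimming, rectangle 46 by 32 by 10 mm; origin: centre of its underside
- chip_ell: loose wooden trimming, L shape within 48 by 32 by 9 mm; origin: middle of that outline, underside
- chip_disc: loose wooden trimming, disc 46 mm in diameter, 9 mm thick; origin: centre of its underside
- anvil: bystander: loose round steel setting anvil, 40 mm in diameter at the foot, 40 mm high, 0.4 kg, standing on the slab among the trimmings; origin: centre of its underside
- jar: bystander: amber glass jar, 72 mm in diameter, 100 mm high, on the other side of the station than the parking board; origin: centre of its underside
- tin: bystander: tin can, 66 mm in diameter, 90 mm high, just beyond the parking board; origin: centre of its underside
- mandrel: the same mandrel as a body (it may roll): use point mandrel_center for its position

How it is judged (in metres and radians):
On the way, in this order (a step that is already met when the one before it is completed fails the run):
1. all four trimmings lie in the scrap tray (x of chip_strip in the frame of tray between -0.1 and 0.1 m and y of chip_strip in the frame of tray between -0.06 and 0.06 m and z of each of chip_strip, chip_block, chip_ell, chip_disc in the frame of tray below 0.034 m and x of chip_block in the frame of tray between -0.1 and 0.1 m and y of chip_block in the frame of tray between -0.06 and 0.06 m and x of chip_ell in the frame of tray between -0.1 and 0.1 m and y of chip_ell in the frame of tray between -0.06 and 0.06 m and x of chip_disc in the frame of tray between -0.1 and 0.1 m and y of chip_disc in the frame of tray between -0.06 and 0.06 m), for 0.2 s.
2. the mandrel is against the stop (x of mandrel_center in the frame of vblock above 0.022 m), for 0.2 s.
At the end, for the whole second after the job is handed in: All four trimmings at rest in the tray (centres inside its outline, below its rim); mandrel in the groove, end within 3 mm of the stop; scraper upright (0.1 rad) at rest on the parking board, its centre within 50 mm (board x) and 40 mm (board y) of the board's centre (all of step 1 and x of mandrel_center in the frame of vblock above 0.022 m and z of mandrel_center in the frame of vblock below 0.052 m and linear speed of mandrel below 0.01 m/s and x of scraper in the frame of pad between -0.05 and 0.05 m and y of scraper in the frame of pad between -0.04 and 0.04 m and z of scraper in the frame of pad below 0.015 m and angle between scraper's own z axis and vertical below 0.1 rad and linear speed of each of scraper, chip_strip, chip_block, chip_ell, chip_disc below 0.02 m/s); the robot touches nothing.
It fails at once if the fingers touch a trimming (contact force between the fingers and chip_strip above 0.5 N or contact force between the fingers and chip_block above 0.5 N or contact force between the fingers and chip_ell above 0.5 N or contact force between the fingers and chip_disc above 0.5 N).
It fails at once if the mandrel is lifted out of the groove (12 mm above its seat) (z of mandrel_center in the frame of vblock above 0.0584 m).
It fails at once if the mandrel is rammed (more than 35 N between it and the V-block or its stop) (contact force between mandrel and vblock above 35 N).
It fails at once if the anvil, jar or tin is moved by more than 20 mm (distance of any of anvil, jar, tin from where it was at the start of the episode above 0.02 m).
It also fails if it takes over 72 s, if anything falls off the work surface, if the arm or the gripper's body presses on something with over 40 N, if the wrist force passes 120 N, or if a joint passes its speed limit or range.

## Working session

There is one attempt and no reset: what is moved stays moved. The work goes in short steps, each a Python script; the robot and the scene stay as the last script left them, time stands still between calls to the robot, and variables do not carry over. Pictures are saved under pics/ and viewed, at most 10 in all, crops included, and the job is handed in when it is done.

```bash
mkdir -p pics; ls
cat > h.py <<'E'
import numpy as np, cv2
from scipy.spatial.transform import Rotation as R
from workcell import ctrl
def q2R(q): return R.from_quat([q[1],q[2],q[3],q[0]]).as_matrix()
def cam(name):
    p=ctrl.camera_params(name); K=np.array(p["K"])
    return K,np.array(p["origin"]),q2R(p["orientation"])
def world(name,depth):
    K,o,M=cam(name); h,w=depth.shape
    u,v=np.meshgrid(np.arange(w),np.arange(h))
    P=np.stack([(u-K[0,2])/K[0,0]*depth,(v-K[1,2])/K[1,1]*depth,depth],-1)
    return P@M.T+o
def onplane(name,rc,z):
    K,o,M=cam(name); d=M@np.array([(rc[1]-K[0,2])/K[0,0],(rc[0]-K[1,2])/K[1,1],1.])
    return o+d*(z-o[2])/d[2]
E
python3 - <<'E'
from h import *
for n in("top","side"):
    im,d=ctrl.grab_frame(n); cv2.imwrite(f"pics/{n}0.png",im[:,:,::-1]); np.save(n+"0.npy",d)
    print(n,cam(n)[1],cam(n)[0][0,0])
d=np.load("top0.npy"); W=world("top",d)
for t in "slab tray vblock mandrel scraper pad chip_strip chip_block chip_ell chip_disc anvil jar tin".split():
    r=ctrl.cut_out(t,"top")
    for x in r[:2]:
        if x["confidence"]<.3: continue
        m=x["region"]&(d>0); P=W[m]; 
        if len(P)==0: continue
        zt=np.percentile(P[:,2],90); Q=P[P[:,2]>zt-5][:,:2].astype(np.float32)
        print(t,round(x["confidence"],2),np.round(x["position"]),m.sum(),"z",np.round(np.percentile(P[:,2],[10,50,90])),"rect",[np.round(a,1) for a in cv2.minAreaRect(Q)],"med",np.round(Q.mean(0),1))
print(ctrl.sense()["clock"])
E
```

```text
pics
workcell.py
top [ 384.01376496   29.18434061 1009.43029818] 390.9549261031782
side [ 179.05487798 -639.6367596   747.18059886] 415.70557904188075
slab 0.71 [218. 301.] 7524 z [38. 40. 43.] rect [array([563.5, -35.2]), array([279.8, 200. ]), np.float64(86.0)] med [558.7 -35.1]
tray 0.88 [208. 223.] 3669 z [ 2.  5. 31.] rect [array([577.6, 164.1]), array([120.4, 200.5]), np.float64(86.0)] med [578.9 170. ]
vblock 0.68 [207. 379.] 1479 z [20. 40. 69.] rect [array([ 642.5, -240.7]), array([50. , 27.6]), np.float64(86.4)] med [ 643.7 -240.1]
vblock 0.33 [193. 270.] 281 z [45. 49. 51.] rect [array([612.3,  49.3]), array([43., 44.]), np.float64(89.6)] med [612.6  48.9]
mandrel 0.67 [216. 300.] 7460 z [38. 40. 43.] rect [array([563.2, -35.1]), array([279.8, 199.3]), np.float64(85.9)] med [558.  -35.2]
mandrel 0.57 [226. 382.] 452 z [52. 58. 61.] rect [array([ 531.7, -232.6]), array([ 22. , 108.6]), np.float64(85.7)] med [ 530.7 -232.5]
scraper 0.8 [230. 130.] 597 z [ 35.  69. 109.] rect [array([498.8, 379.1]), array([20.8, 47.6]), np.float64(61.8)] med [498.  379.2]
scraper 0.52 [214. 3
[... 729 characters left out ...]
y([47.2, 32.2]), np.float64(52.0)] med [526.6 -83.2]
chip_disc 0.7 [192. 270.] 309 z [41. 49. 51.] rect [array([612.3,  49.3]), array([43., 44.]), np.float64(89.6)] med [612.6  49. ]
anvil 0.6 [197. 301.] 215 z [53. 78. 82.] rect [array([596.9, -32. ]), array([28.1, 27.1]), np.float64(2.4)] med [596.8 -32.4]
jar 0.84 [220. 452.] 1050 z [ 33.  97. 102.] rect [array([ 543. , -407.3]), array([61.5, 61.8]), np.float64(9.3)] med [ 543. -407.]
tin 0.96 [183. 141.] 815 z [35. 88. 92.] rect [array([632.1, 370.6]), array([56.4, 58. ]), np.float64(76.2)] med [631.8 369.9]
tin 0.43 [225. 323.] 193 z [42. 49. 51.] rect [array([526.2, -77.7]), array([48.2, 32. ]), np.float64(51.1)] med [526.3 -83.6]
0.75
```

View pics/top0.png

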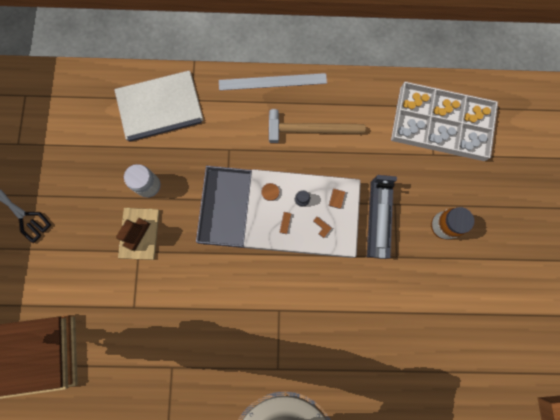

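The top view shows the tray left of the slab (+y) and the V-block on the right. The chips are disc (192,270), strip (222,287), ell (227,323) and block (198,338). The anvil is at (198,302) and the scraper on its pad at (232,133). Next I get the chip extents in the slab frame and check IK for the plan.

```bash
cat >> h.py <<'E'
YAW=np.radians(-4.0); S0=np.array([563.5,-35.2])
RS=np.array([[np.cos(YAW),-np.sin(YAW)],[np.sin(YAW),np.cos(YAW)]])
def s2w(x,y,z): return [*(S0+RS@[x,y]),z]
def w2s(P): return (P[...,:2]-S0)@RS
def ori(th):  # tool down, tool y at world angle th (deg)
    t=np.radians(th); y=np.array([np.cos(t),np.sin(t),0]); z=np.array([0,0,-1.])
    q=R.from_matrix(np.stack([np.cross(y,z),y,z],1)).as_quat(); return [q[3],*q[:3]]
def chips(tag):
    im,d=ctrl.grab_frame("top"); cv2.imwrite(f"pics/{tag}.png",im[:,:,::-1]); W=world("top",d); L=w2s(W); z=W[...,2]
    m=(d>0)&(z>44.5)&(z<140)&(abs(L[...,0])<105)&(L[...,1]>-142)&(L[...,1]<262)
    n,lab,_,_=cv2.connectedComponentsWithStats(m.astype(np.uint8))
    for i in range(1,n):
        k=lab==i
        if k.sum()<25: continue
        print("slab-frame blob n",k.sum(),"x",np.round(np.percentile(L[k][:,0],[1,99])),"y",np.round(np.percentile(L[k][:,1],[1,99])),"zmax",round(z[k].max()))
    return im,W,L
E
python3 - <<'E'
from h import *
im,W,L=chips("top1")
s=ctrl.sense(); print(q2R(s["tool_rot"]).round(2))
k=(W[...,2]>98)&(W[...,2]<125)&(np.hypot(W[...,0]-499,W[...,1]-379)<60)
print("scraper top",k.sum(),cv2.minAreaRect(W[k][:,:2].astype(np.float32)),np.median(W[k][:,2]))
for p,th in [((499,379,85),63),((499,379,85),-117),(s2w(-36,-93,117),86),(s2w(-36,-93,117),-94),(s2w(90,-79,117),-4),(s2w(90,-79,117),176),(s2w(-36,171,117),86),(s2w(-36,171,117),-94)]:
    q=ctrl.inverse_kinematics(p,ori(th)); print(th,None if q is None else np.round(q,2))
E
```

```text
slab-frame blob n 255 x [21. 65.] y [ 66. 109.] zmax 54
slab-frame blob n 234 x [19. 65.] y [-100.  -64.] zmax 56
slab-frame blob n 207 x [13. 47.] y [-12.  23.] zmax 84
slab-frame blob n 173 x [-58.  -6.] y [31. 54.] zmax 53
slab-frame blob n 169 x [-57. -11.] y [-71. -29.] zmax 54
[[-0.95  0.32  0.  ]
 [ 0.32  0.95  0.  ]
 [-0.    0.   -1.  ]]
scraper top 226 ((498.56378173828125, 379.6662292480469), (23.927181243896484, 50.1248779296875), 68.04583740234375) 107.56815853221093
63 [-0.74  0.7  -0.01  1.95  0.01  0.49  0.35]
-117 [-1.19  0.83  0.73  1.98 -0.89  0.69 -1.92]
86 [ 0.21  0.58 -0.12  2.14  0.16  0.43  1.47]
-94 [-0.19  0.63  0.48  2.17 -0.62  0.48 -0.87]
-4 [-0.07  0.7   0.26  1.87 -0.29  0.61  0.3 ]
176 [-0.43  0.89  0.92  1.9  -0.94  0.87 -2.22]
86 [-0.31  0.59 -0.06  2.1   0.08  0.45  1.07]
-94 [-0.71  0.66  0.54  2.12 -0.67  0.53 -1.31]
```

Run:
```python
from h import *
ctrl.reach([499,379.3,180],ori(64)); ctrl.movel([499,379.3,91],150)
ctrl.move_gripper(10); s=ctrl.sense(); print("grip",s["grip_width"],s["grasp_force"])
ctrl.movel([499,379.3,210],150); print("grip",ctrl.sense()["grip_width"])
O=ori(86)
ctrl.movel(s2w(-36,-93,210),250,ori=O)
im,d=ctrl.grab_frame("side"); cv2.imwrite("pics/side1.png",im[:,:,::-1])
ctrl.movel(s2w(-36,-93,123),120); 
s=ctrl.sense(); print(s["force"],s["clock"],s["position"])
ctrl.movel(s2w(-36,171,123),110)
s=ctrl.sense(); print(s["force"],s["clock"])
ctrl.movel(s2w(-36,140,140),150); ctrl.movel(s2w(-36,0,215),200); ctrl.movel(s2w(40,-180,215),200)
chips("top2"); print(ctrl.sense()["clock"])
```

```text
grip 21.33297729105979 59.0280818939209
grip 21.574939391044378
[-0.11455134  0.80023811 -2.36048323] 7.7083 [ 521.3596531  -125.36326842  123.10266708]
[ 0.73269615 -0.1327857  -2.59978793] 10.2583
slab-frame blob n 254 x [21. 64.] y [ 66. 109.] zmax 54
slab-frame blob n 234 x [18. 65.] y [-100.  -64.] zmax 54
slab-frame blob n 207 x [14. 47.] y [-13.  23.] zmax 85
12.7583
```

View pics/side1.png

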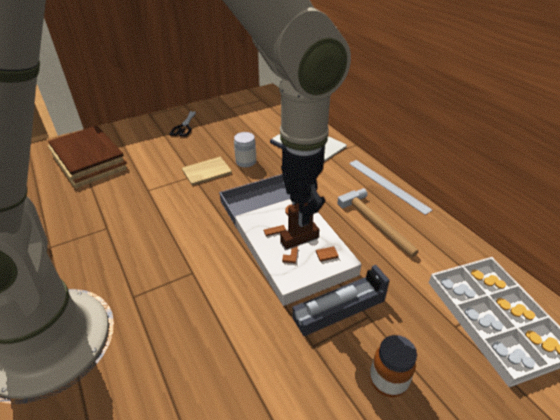

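View pics/top2.png

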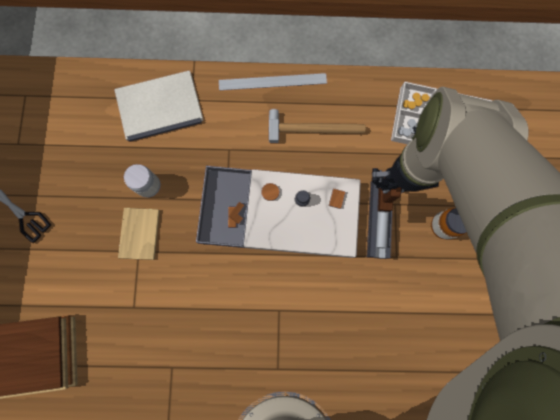

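Strip and ell are now in the tray, near (215,235). Next is the block, pushed sideways clear of the anvil and then swept in, followed by the disc.

Run:
```python
from h import *
O=ori(86); Q=ori(-4)
ctrl.movel(s2w(88,-82,200),150,ori=Q); ctrl.movel(s2w(88,-82,123),120)
ctrl.movel(s2w(0,-82,123),90)
ctrl.movel(s2w(12,-82,123),100); ctrl.movel(s2w(12,-82,170),150)
ctrl.movel(s2w(-35,-126,170),120,ori=O); chips("top3")
ctrl.movel(s2w(-35,-126,123),120); ctrl.movel(s2w(-35,168,123),120)
print(ctrl.sense()["force"])
ctrl.movel(s2w(-35,140,140),150); ctrl.movel(s2w(0,80,205),200)
ctrl.movel(s2w(43,46,205),150); ctrl.movel(s2w(43,46,123),110)
ctrl.movel(s2w(43,170,123),110); print(ctrl.sense()["force"])
ctrl.movel(s2w(43,145,140),150); ctrl.movel(s2w(43,100,230),200); ctrl.movel([505,383,230],250,ori=ori(64))
im,W,L=chips("top4"); print(ctrl.sense()["clock"],ctrl.sense()["grip_width"])
m=(abs(L[...,0])<96)&(L[...,1]>145)&(L[...,1]<256); z=W[...,2][m]; print("tray z max",np.percentile(z[z<60],[50,95,100]))
ctrl.grab_frame("side");
```

```text
slab-frame blob n 258 x [21. 65.] y [ 67. 109.] zmax 55
slab-frame blob n 208 x [14. 47.] y [-13.  23.] zmax 85
slab-frame blob n 235 x [-61. -16.] y [-102.  -71.] zmax 54
slab-frame blob n 169 x [-75. -36.] y [-137. -111.] zmax 139
[-0.72100973  0.06036767 -2.38036116]
[-0.35372093 -0.53600498 -2.12102239]
slab-frame blob n 208 x [14. 47.] y [-12.  23.] zmax 84
28.2667 21.541370769495863
tray z max [ 5.25139048 20.69818262 38.06722206]
```

View pics/top4.png

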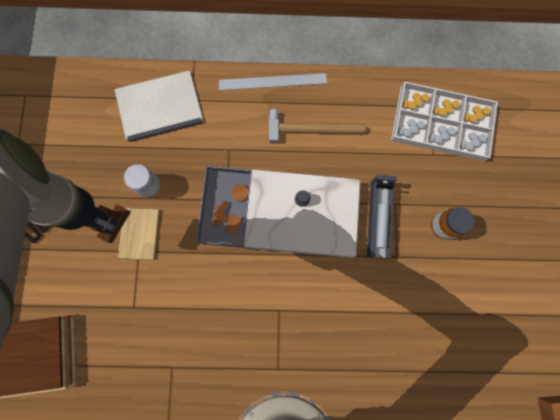

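All four trimmings are in the tray: disc (192,240), strip and ell (213,221), block (223,233). The anvil hasn't moved. Now I park the scraper and push the mandrel with closed fingers.

Run:
```python
from h import *
ctrl.movel([502,381,100],150); print("touch",ctrl.movel([502,381,89.5],20,f_stop=4),ctrl.sense()["position"][2])
ctrl.move_gripper(60); ctrl.wait(.2); ctrl.movel([502,381,230],200)
ctrl.move_gripper(0)
O=ori(86)
ctrl.reach(s2w(-60,-130,230),O); ctrl.movel(s2w(-112,-200,200),200,ori=O)
ctrl.movel(s2w(-112,-200,66),120)
print("c1",ctrl.movel(s2w(-50,-200,66),40,f_stop=20),ctrl.sense()["position"],ctrl.sense()["force"])
print("c2",ctrl.movel(s2w(-33,-200,66),12,f_stop=6)); s=ctrl.sense()
print("end slab x",w2s(np.array(s["position"])),s["force"],s["clock"])
ctrl.movel(s2w(-112,-200,66),100); ctrl.movel(s2w(-112,-200,230),200)
print(ctrl.sense()["clock"])
im,W,L=chips("top5")
k=(W[...,2]>54)&(W[...,2]<65)&(abs(L[...,1]+200)<14)&(L[...,0]<77)&(L[...,0]>-100)
print("mandrel x range",np.percentile(L[k][:,0],[1,99]))
k=(W[...,2]>98)&(W[...,2]<125)&(np.hypot(W[...,0]-502,W[...,1]-381)<60)
print("scraper",cv2.minAreaRect(W[k][:,:2].astype(np.float32)),np.median(W[k][:,2]))
k=(W[...,2]>66)&(W[...,2]<74)&(abs(L[...,1]+200)<22)&(L[...,0]>50)
print("stop x",np.percentile(L[k][:,0],[1,99]))
cv2.imwrite("pics/crop5.png",cv2.resize(im[150:280,110:420],None,fx=2.5,fy=2.5)[:,:,::-1])
```

```text
touch True 91.17006776369986
c1 False [ 499.74513545 -231.2430702    66.07236773] [-0.36274889 -0.64866253  0.22713417]
c2 True
end slab x [ -39.62648803 -199.8988356 ] [ 0.39337695 -0.09932068  1.71720227] 38.375
40.2
slab-frame blob n 211 x [14. 47.] y [-12.  23.] zmax 84
mandrel x range [-29.17379894  76.25935543]
scraper ((501.26800537109375, 380.40545654296875), (23.01025390625, 49.68867492675781), 64.34524536132812) 107.42340234687418
stop x [ 80.16663986 106.69208003]
```

View pics/crop5.png

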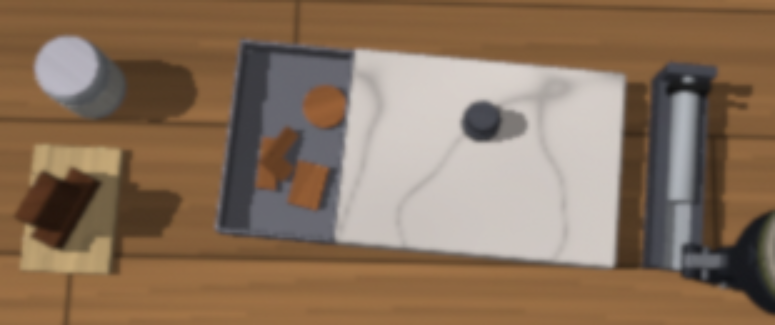

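Mandrel tail is at x ≈ -29 (it should be -30 at the stop). The chips are in the tray and the scraper is upright on the board. Handing in.

```bash
python3 -c "
from workcell import ctrl
print(ctrl.finish_job())"
```

```text
the job is handed in; nothing more can be done
None
```

I handed the job in at about 40 s of the 72 s allowed; no verdict came back. By the last camera check, all four trimmings are in the tray, the mandrel is against the stop, the scraper stands upright on its board, and the anvil, jar and tin look unmoved.

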